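# Find the loose bolt and hold its cap open

### The job

Tap each of the three bolts of the hold-down rail firmly downward, all caps shut, to find the loose one, which sinks clearly deeper than the others. Then take that bolt's hinged cap by its tab, lift it about half open (roughly 45 degrees) and finish while still holding it there, so that the bolt can be retightened. Leave the caps of the two sound bolts shut and do not disturb the things beside the rail.

Things in the scene. Friction and masses are not known exactly. Their poses are not given: they have to be found in the camera images.
- rail: Aluminium hold-down rail fixed to the surface, 84 x 250 x 40 mm plus two low end feet (322 mm overall). Origin on its underside below the middle bolt; x points across it away from the robot, y along the row of bolts to the left, z up. Bolts at x 0, y +85 (a), 0 (b), -85 mm (c). The slab runs from x -32 (front face) to +52 mm. Place and yaw vary.
- bolt_a_top (a point): Centre of the top of the left bolt: a round steel socket-head bolt, head 20 mm across, standing up through the window of its cap; untapped its top is 66 mm above the surface, 19 mm above the cap's plate.
- bolt_a (a joint): How far the left bolt has been pushed down, m; 0 as found. About 3 N starts it moving and it stays where it was pushed. Pressed down, a sound bolt stops hard after 2 mm; the loose one sinks 7 mm. Any of the three may be loose and nothing shows it before tapping.
- cap_a (a joint): Angle of the left cap in rad: 0 shut, grows as its near end is lifted, up to 1.5. A dark steel plate 6 mm thick, 44 mm wide, top 47 mm above the surface when shut, with a 28 x 28 mm window round the bolt head, hinged behind the bolt; 0.1 kg, moves freely and falls shut when let go.
- cap_a_tab (a point): Centre of the left cap's upright lifting tab: a block 16 mm deep (x), 12 mm wide (y), 32 mm tall on a 12 mm wide tongue at the cap's near end, hanging free in front of the rail, 28 mm before the slab's front face. Cap shut: centre 56 mm, top 72 mm, bottom 40 mm above the surface; 100 mm before and 12 mm above the hinge axis. It turns with the cap.
- cap_a_hinge (a point): Middle of the left cap's hinge axis, which runs along the rail's y, 40 mm behind the bolt and 44 mm above the surface.
- bolt_b_top (a point): Centre of the top of the middle bolt: a round steel socket-head bolt, head 20 mm across, standing up through the window of its cap; untapped its top is 66 mm above the surface, 19 mm above the cap's plate.
- bolt_b (a joint): How far the middle bolt has been pushed down, m; 0 as found. About 3 N starts it moving and it stays where it was pushed. Pressed down, a sound bolt stops hard after 2 mm; the loose one sinks 7 mm. Any of the three may be loose and nothing shows it before tapping.
- cap_b (a joint): Angle of the middle cap in rad: 0 shut, grows as its near end is lifted, up to 1.5. A dark steel plate 6 mm thick, 44 mm wide, top 47 mm above the surface when shut, with a 28 x 28 mm window round the bolt head, hinged behind the bolt; 0.1 kg, moves freely and falls shut when let go.
- cap_b_tab (a point): Centre of the middle cap's upright lifting tab: a block 16 mm deep (x), 12 mm wide (y), 32 mm tall on a 12 mm wide tongue at the cap's near end, hanging free in front of the rail, 28 mm before the slab's front face. Cap shut: centre 56 mm, top 72 mm, bottom 40 mm above the surface; 100 mm before and 12 mm above the hinge axis. It turns with the cap.
- cap_b_hinge (a point): Middle of the middle cap's hinge axis, which runs along the rail's y, 40 mm behind the bolt and 44 mm above the surface.
- bolt_c_top (a point): Centre of the top of the right bolt: a round steel socket-head bolt, head 20 mm across, standing up through the window of its cap; untapped its top is 66 mm above the surface, 19 mm above the cap's plate.
- bolt_c (a joint): How far the right bolt has been pushed down, m; 0 as found. About 3 N starts it moving and it stays where it was pushed. Pressed down, a sound bolt stops hard after 2 mm; the loose one sinks 7 mm. Any of the three may be loose and nothing shows it before tapping.
- cap_c (a joint): Angle of the right cap in rad: 0 shut, grows as its near end is lifted, up to 1.5. A dark steel plate 6 mm thick, 44 mm wide, top 47 mm above the surface when shut, with a 28 x 28 mm window round the bolt head, hinged behind the bolt; 0.1 kg, moves freely and falls shut when let go.
- cap_c_tab (a point): Centre of the right cap's upright lifting tab: a block 16 mm deep (x), 12 mm wide (y), 32 mm tall on a 12 mm wide tongue at the cap's near end, hanging free in front of the rail, 28 mm before the slab's front face. Cap shut: centre 56 mm, top 72 mm, bottom 40 mm above the surface; 100 mm before and 12 mm above the hinge axis. It turns with the cap.
- cap_c_hinge (a point): Middle of the right cap's hinge axis, which runs along the rail's y, 40 mm behind the bolt and 44 mm above the surface.
- hex_key_mid (a point): Bystander: middle of the long leg of a dark hex key lying flat beside the rail's left end, 33 x 82 x 5 mm.
- housing_mid (a point): Bystander: centre of a round turned aluminium housing beside the rail's right end, 46 mm across, 36 mm tall.
- v_block_mid (a point): Bystander: centre of a steel V-block beside the rail's right end, 33 x 40 x 34 mm.

How it is judged:
By the outcome, as a careful person would: the job done as asked, in the order asked, and still so for the second after the job is handed in, while the arm keeps its last pose, push and grip.
It also fails if it takes over 43 s, if anything falls off the work surface, if the arm or the gripper's body presses on something with over 40 N, if the wrist force passes 120 N, or if a joint passes its speed limit or range.

### The arm

A 6-joint arm with a two-finger parallel gripper is mounted at the origin on a cart in front of the work surface, level with it; the furniture and walls round the work are solid. World frame = base frame: x ahead of the robot, y to its left, z up, the work surface at z = 0. Lengths are in mm, angles in degrees, forces in N, time in s.
With the tool pointing down it reaches from about 350 to 850 mm from the base axis. Payload 8.1 kg.
Tool frame: the origin (TCP) lies at the very end of the fingers, on their centre line; the grasp point (between the pads) lies 19 mm behind it; z points along the fingers, y is the direction in which the jaws open and shut (so a half turn about z gives the same grasp; the last joint's range is limited). The gripper opens to 93 mm and grips with 3 to 60 N. Pads are 15 mm wide; open, the fingers measure 128 mm over their backs; the gripper's body (75 mm by 188 mm) begins 65 mm behind the grasp point.
Start: joints at [-70.783, 7.471, 85.268, -0, 87.261, -4.893], TCP at [245.114, -547.653, 218.635] pointing down, gripper open.
Joint ranges: [-169.43, 169.43], [-51.17, 129.36], [1.28, 143.12], [-76.62, 256.62], [0, 156.53], [-152.29, 152.29]. Speed limits (degrees/s): [136.94, 136.94, 159.86, 180, 180, 180].

### API

Orientations are given as [roll, pitch, yaw] about the fixed x, y, z axes, in that order (R = Rz(yaw) Ry(pitch) Rx(roll)).
In Python, from bench import * gives the robot as it stands. The module is installed in compiled form; this text tells all that it offers.
- The arm moves only by the tool arm_command, never from a script. Its argument "moves" is a list of rows, each a list of 7 numbers: the turn, a rotation vector about the tool's x, y, z in degrees, then the shift along the tool's x, y, z in cm, then the opening, from 0 (shut) to 1 (fully open). In form: [[ax, ay, az, tx, ty, tz, grip], ...]. A call has 1 to 12 rows; each row is the pose to reach, as a shift and turn from the pose commanded when the call began, along the tool's axes at that moment; what a row does not reach only later rows make up. A row lasts 1/8 s, in which the tool goes at most 62.5 mm and 10.7 degrees, less where a joint would pass 70% of its speed; a pose out of reach is approached as far as the arm can. A call with a gripper value outside its range is refused whole. The fingers move at their own pace and stop on an object; "force" is the grip in N (left out, the last holds). Time passes only in rows, so rows that repeat a pose let the fingers close. It gives the time, the measured TCP pose, the force and the opening at its end, in the units of the state.
- sense(): the state, without advancing time (a new reading comes with each control period).
- capture(name): name is "side" or "top" or "wrist"; returns a dict with "color" (400x640x3 uint8, red, green, blue), "depth" (400x640 float32, mm along the optical axis (not along the pixel's ray), 0 where there is no reading), "fx", "fy", "cx", "cy" (pixels), "R" (3x3) and "t" (3): a world point X has camera coordinates R X + t. Camera axes: x right, y down, z forward; pixel columns grow to the right and rows downward; lengths in mm; the calibration is good to about 2 mm. A picture is of the moment at which its call begins.
- hand_in(): hands the job in, once; it reports no verdict.
The state is a dict: "clock": time; "qpos": joint angles; "dq": joint speeds; "tau": joint torques, N m; "eef_pos": TCP position; "ee_rot": TCP orientation; "ft_force": force on the tool from outside, world axes, zero at the start; "ft_torque": the same for the moment, N m; "finger_gap": finger opening in mm.
Only numpy, scipy, OpenCV 4.12 (cv2) and the standard library are available. Lean on these libraries where they do the work, as an engineer would, in place of code of your own. Each camera call takes 0.05 s, during which the arm holds its last target.

## Working session

There is one attempt and no reset: what is moved stays moved. The work goes in short steps, Python scripts to look and compute and a tool call to move; the robot and the scene stay as the last step left them, time stands still between calls to the robot, and variables do not carry over. Pictures are saved under pics/ and viewed, and the job is handed in when it is done.

Besides the shell and the picture viewer there is one more tool, called after "Emit:" as name(argument=value, ...) on one line, values as JSON. arm_command: Moves the arm, as the interface text tells. Its arguments: {"type":"object","properties":{"moves":{"type":"array"},"force":{"type":"number"}},"required":["moves"]}

```bash
mkdir -p pics; python3 - <<'E'
from bench import *
import cv2,numpy as np
s=sense();print(s)
for n in["top","side"]:
    c=capture(n);cv2.imwrite(f"pics/{n}0.png",c["color"][:,:,::-1]);np.savez(f"{n}0.npz",**c)
    print(n,c["fx"],c["cx"],c["cy"],c["R"],c["t"])
E
```

```text
{'clock': 0.0, 'qpos': array([-7.07838557e+01,  7.51419148e+00,  8.53314714e+01,  1.03903319e-03,
        8.72610541e+01, -4.89357510e+00]), 'dq': array([-0.03794365,  0.04291846, -0.00393091,  0.01638091, -0.10583914,
       -0.07347786]), 'tau': array([ 5.23062988e-05, -5.59837067e+01, -4.91763926e+01,  7.67787010e-02,
        3.56096460e-02, -1.78631944e-04]), 'eef_pos': array([ 244.91982385, -547.09524533,  217.5759995 ]), 'ee_rot': array([-1.79893761e+02, -1.01374758e-02,  2.41096594e+01]), 'ft_force': array([ 0.54522518,  0.04055689, -0.76017646]), 'ft_torque': array([ 0.04044612,  0.01261854, -0.0082429 ]), 'finger_gap': 93.11867633729761}
top 417.4501672138789 317.5668459799687 201.6656544517372 [[ 0.01623175 -0.9997911  -0.01242115]
 [-0.99636256 -0.01513422 -0.08386059]
 [ 0.08365509  0.01373717 -0.99640008]] [  23.25959924  528.16701858 1124.45924471]
side 428.3016081991012 320.65842040954453 204.18055159251966 [[-0.80706139 -0.5904193  -0.00754721]
 [-0.35939284  0.50132577 -0.78708911]
 [ 0.46849621 -0.63251681 -0.61679314]] [465.00801673 251.34858063 731.73918836]
```

View pics/top0.png

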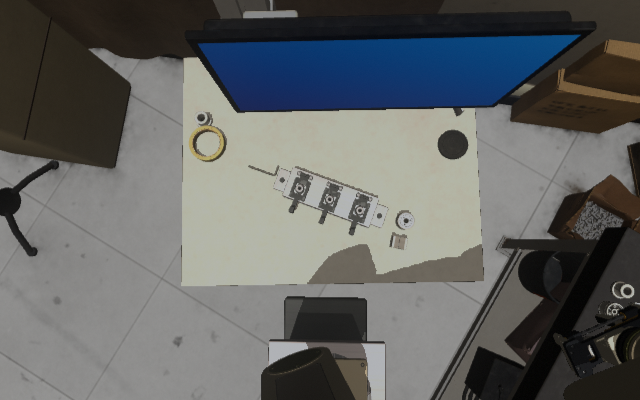

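View pics/side0.png

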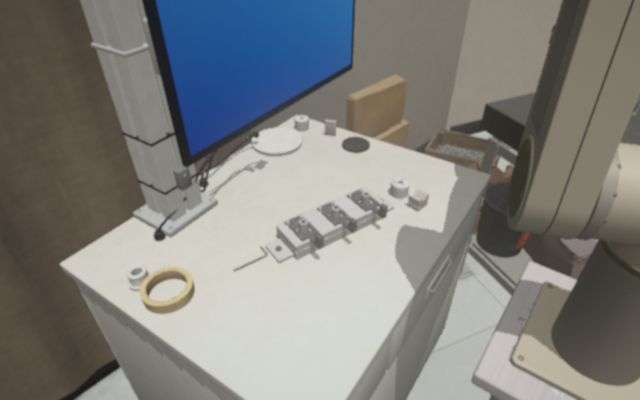

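The top view shows the rail with bolts near (299,187), (330,199) and (360,211) and tabs toward the robot at about (293,209), (322,221) and (352,232). The housing is at (405,220), the V-block at (399,241) and the hex key at (262,170). I'll zoom in to refine these.

```bash
python3 - <<'E'
import cv2,numpy as np
c=np.load("top0.npz");im=c["color"][:,:,::-1]
z=cv2.resize(im[150:260,235:425],None,fx=4.2,fy=4.2,interpolation=cv2.INTER_CUBIC);cv2.imwrite("pics/topz.png",z)
c=np.load("side0.npz");im=c["color"][:,:,::-1]
z=cv2.resize(im[170:280,225:440],None,fx=3.7,fy=3.7,interpolation=cv2.INTER_CUBIC);cv2.imwrite("pics/sidez.png",z)
E
```

```text
(no output)
```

View pics/topz.png

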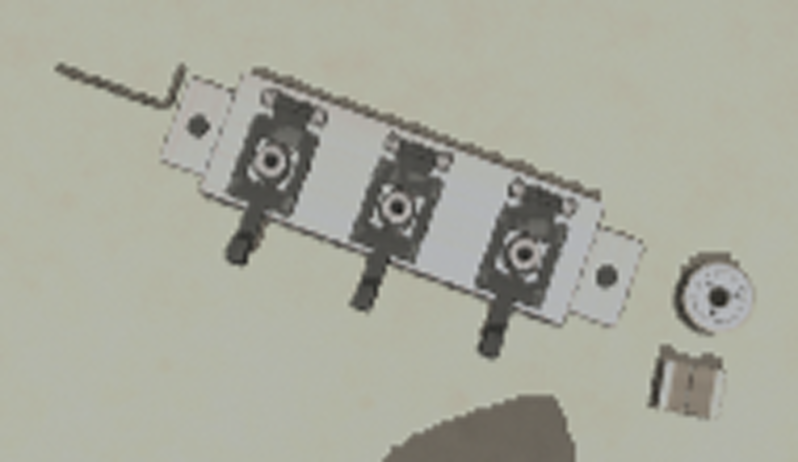

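View pics/sidez.png

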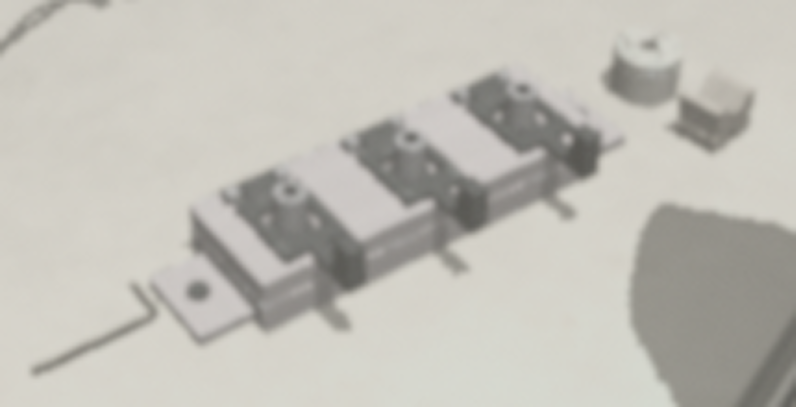

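The zoom gives the bolt tops at zoomed (271,160), (397,207) and (524,254), and the tab tops at about (238,248), (363,296) and (490,345). In the side zoom, the bolt tops are at (291,190), (410,137) and (522,90).

```bash
cat > h.py <<'E'
import numpy as np, cv2
def ray(c,u,v,z):
    d=np.array([(u-c["cx"])/c["fx"],(v-c["cy"])/c["fy"],1.]); R=c["R"];t=c["t"]
    o=-R.T@t; w=R.T@d; return o+w*(z-o[2])/w[2]
E
python3 - <<'E'
from h import *
T=dict(np.load("top0.npz"));S=dict(np.load("side0.npz"))
f=lambda p,k,o:((p[0]+.5)/k-.5+o[0],(p[1]+.5)/k-.5+o[1])
def tp(p,z):return ray(T,*f(p,4.2,(235,150)),z)
def sp(p,z):return ray(S,*f(p,3.7,(225,170)),z)
tb=[tp(p,66) for p in[(271,160),(397,207),(524,254)]]
sb=[sp(p,66) for p in[(291,190),(410,137),(522,90)]]
tt=[tp(p,72) for p in[(238,248),(363,296),(490,345)]]
for a,b,c in zip(tb,sb,tt):print(a.round(1),b.round(1),c.round(1),np.hypot(*(c-a)[:2]))
for q in(tb,sb):
    d=q[0]-q[2];print(np.linalg.norm(d),np.degrees(np.arctan2(-d[0],d[1])))
print("tabdir",[np.degrees(np.arctan2(*(a-c)[1::-1])) for a,c in zip(tb,tt)])
for p in[(719,297),(690,385)]:print(tp(p,36).round())
print("holes",tp((199,125),10).round(1),tp((606,276),10).round(1))
for cc,p in((T,f((271,160),4.2,(235,150))),(T,f((330,160),4.2,(235,150)))):
    print(cc["depth"][int(p[1]+.5),int(p[0]+.5)])
# monitor depth points lower edge
for u,v in[(240,105),(340,108),(480,106),(340,95),(340,40)]:
    D=T["depth"][v,u];X=T["R"].T@(D*np.array([(u-T["cx"])/T["fx"],(v-T["cy"])/T["fy"],1])-T["t"]);print(u,v,X.round())
E
```

```text
[560.4  80.4  66. ] [564.3  77.7  66. ] [504.1  99.6  72. ] 59.54579762570246
[5.319e+02 5.000e-01 6.600e+01] [536.7  -2.1  66. ] [475.3  21.   72. ] 60.156537325723356
[503.5 -79.6  66. ] [507.  -80.9  66. ] [446.1 -58.4  72. ] 61.13732742092161
169.80095449617488 -19.606825536668133
168.61187680457542 -19.843382409917737
tabdir [np.float64(-18.797988612826753), np.float64(-19.916103316699786), np.float64(-20.261109704795107)]
[ 480. -207.   36.]
[ 423. -189.   36.]
holes [589.7 132.   10. ] [ 493.4 -138.4   10. ]
1102.437
1128.8082
240 105 [717. 202. 271.]
340 108 [725. -19. 234.]
480 106 [ 736. -339.  227.]
340 95 [725. -15. 320.]
340 40 [724.  -5. 566.]
```

Emit:
arm_command(moves=[[0,0,43.8,42.7,-32.0,9.0,0],[0,0,43.8,42.7,-32.0,9.0,0],[0,0,43.8,42.7,-32.0,9.0,0],[0,0,43.8,42.7,-32.0,9.0,0],[0,0,43.8,42.7,-32.0,9.0,0],[0,0,43.8,42.7,-32.0,9.0,0],[0,0,43.8,42.7,-32.0,9.0,0],[0,0,43.8,42.7,-32.0,9.0,0],[0,0,43.8,42.7,-32.0,9.0,0],[0,0,43.8,42.7,-32.0,9.0,0],[0,0,43.8,42.7,-32.0,9.0,0],[0,0,43.8,42.7,-32.0,9.0,0]])

```text
clock: 1.6
eef_pos: [503.8, -82.3, 128.8]
ee_rot: [180.0, -0.0, -19.8]
ft_force: [0.1, 0.6, -0.7]
finger_gap: 0.2
```

```bash
python3 - <<'E'
from bench import *
import cv2,numpy as np
s=sense();print(s["clock"],s["eef_pos"],s["ee_rot"],s["ft_force"],s["finger_gap"],s["qpos"])
c=capture("wrist");cv2.imwrite("pics/w1.png",c["color"][:,:,::-1]);np.savez("w1.npz",**c)
E
```

```text
1.6 [503.82275725 -82.32209165 128.79263162] [ 1.79981489e+02 -1.07573571e-02 -1.97781564e+01] [ 0.06580408  0.59723241 -0.73907393] 0.24601957946780098 [-1.50215111e+01 -2.93192140e+00  1.05491705e+02 -1.98140071e-02
  7.74310318e+01  9.47609573e+01]
```

View pics/w1.png

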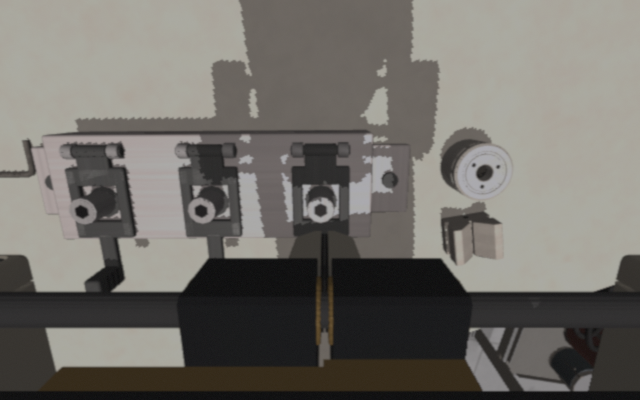

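The wrist view shows the three bolt tops at (82,211), (202,210) and (320,209). The rail is parallel to the image rows, and the tool is right by bolt c.

```bash
python3 - <<'E'
from h import *
W=dict(np.load("w1.npz"))
q=[ray(W,u,v,66) for u,v in[(82,211),(202,210),(320.5,209)]]
for a in q:print(a.round(1))
d=q[0]-q[2];print(np.linalg.norm(d),np.degrees(np.arctan2(-d[0],d[1])))
E
```

```text
[563.1  79.9  66. ]
[534.8  -0.8  66. ]
[506.9 -80.3  66. ]
169.74982242276673 -19.30392567180514
```

Emit:
arm_command(moves=[[0,0,0,0.13,-0.29,2.0,0],[0,0,0,0.13,-0.29,4.0,0],[0,0,0,0.13,-0.29,5.4,0],[0,0,0,0.13,-0.29,5.9,0],[0,0,0,0.13,-0.29,6.1,0],[0,0,0,0.13,-0.29,6.2,0],[0,0,0,0.13,-0.29,6.3,0],[0,0,0,0.13,-0.29,6.4,0],[0,0,0,0.13,-0.29,6.5,0],[0,0,0,0.13,-0.29,6.5,0]])

```text
clock: 2.9
eef_pos: [506.9, -79.0, 64.2]
ee_rot: [-180.0, -0.1, -19.7]
ft_force: [-0.6, -0.2, 4.7]
finger_gap: 0.4
```

Emit:
arm_command(moves=[[0,0,0,0,0,0.05,0],[0,0,0,0,0,0.1,0],[0,0,0,0,0,0.1,0]])

```text
clock: 3.28
eef_pos: [506.9, -79.0, 64.1]
ee_rot: [-180.0, -0.1, -19.7]
ft_force: [-4.9, 0.7, 14.1]
finger_gap: 0.4
```

Emit:
arm_command(moves=[[0,0,0,0,0,0.05,0],[0,0,0,0,0,0.1,0],[0,0,0,0,0,0.1,0]])

```text
clock: 3.65
eef_pos: [507.0, -79.0, 64.1]
ee_rot: [180.0, -0.1, -19.7]
ft_force: [-9.5, 1.9, 22.4]
finger_gap: 0.7
```

Bolt c stopped hard at z 64.1 under 22 N after 2 mm, so it is sound. Next is bolt b.

Emit:
arm_command(moves=[[0,0,0,0,0,-1.5,0],[0,0,0,0,0,-2.5,0],[0,0,0,-0.06,-4.0,-2.5,0],[0,0,0,-0.06,-8.3,-2.5,0],[0,0,0,-0.06,-8.3,-2.2,0],[0,0,0,-0.06,-8.3,-1.2,0],[0,0,0,-0.06,-8.3,-0.6,0],[0,0,0,-0.06,-8.3,-0.4,0],[0,0,0,-0.06,-8.3,-0.3,0],[0,0,0,-0.06,-8.3,-0.2,0],[0,0,0,-0.06,-8.3,-0.1,0],[0,0,0,-0.06,-8.3,0.0,0]])

```text
clock: 5.15
eef_pos: [534.1, -0.7, 61.9]
ee_rot: [-180.0, -0.0, -19.7]
ft_force: [0.0, -1.2, 2.1]
finger_gap: 0.8
```

Emit:
arm_command(moves=[[0,0,0,0,0,0.05,0],[0,0,0,0,0,0.05,0]])

```text
clock: 5.4
eef_pos: [534.0, -0.5, 61.2]
ee_rot: [-180.0, -0.0, -19.7]
ft_force: [-0.2, -0.3, 1.7]
finger_gap: 0.5
```

Emit:
arm_command(moves=[[0,0,0,0,0,0.1,0],[0,0,0,0,0,0.2,0],[0,0,0,0,0,0.3,0],[0,0,0,0,0,0.4,0],[0,0,0,0,0,0.4,0]])

```text
clock: 6.02
eef_pos: [534.1, -0.5, 59.1]
ee_rot: [-180.0, -0.0, -19.7]
ft_force: [-8.3, -0.7, 19.1]
finger_gap: 0.5
```

Bolt b sank 7 mm, stopping at z 59.1, so it is the loose one. The task asks for all three, so bolt a is next.

Emit:
arm_command(moves=[[0,0,0,0,0,-1.5,0],[0,0,0,0,0,-3.0,0],[0,0,0,0,-4.2,-3.0,0],[0,0,0,0,-8.5,-3.0,0],[0,0,0,0,-8.5,-2.6,0],[0,0,0,0,-8.5,-1.6,0],[0,0,0,0,-8.5,-1.0,0],[0,0,0,0,-8.5,-0.9,0],[0,0,0,0,-8.5,-0.8,0],[0,0,0,0,-8.5,-0.7,0],[0,0,0,0,-8.5,-0.6,0],[0,0,0,0,-8.5,-0.5,0]])

```text
clock: 7.52
eef_pos: [562.6, 79.1, 64.1]
ee_rot: [180.0, -0.0, -19.7]
ft_force: [-11.6, -2.8, 21.4]
finger_gap: 0.7
```

Emit:
arm_command(moves=[[0,0,0,0,0,0.03,0],[0,0,0,0,0,0.05,0]])

```text
clock: 7.78
eef_pos: [562.6, 79.1, 64.1]
ee_rot: [180.0, -0.0, -19.7]
ft_force: [-10.7, -4.2, 20.9]
finger_gap: 1.1
```

Bolt a also stopped hard at 64.1 under 21 N, so it is sound too. I'll hover over tab b with the gripper tilted 20° and partly open.

Emit:
arm_command(moves=[[0,0,0,0,0,-2.0,0],[0,0,0,0,0,-4.0,0],[0,7,0,-2.0,3.5,-4.0,0.3],[0,14,0,-4.0,7.0,-4.0,0.6],[0,20,0,-5.35,8.5,-4.0,0.6],[0,20,0,-5.35,8.5,-4.0,0.6],[0,20,0,-5.35,8.5,-4.0,0.6]])

```text
clock: 8.65
eef_pos: [485.2, 17.8, 104.0]
ee_rot: [-179.9, -20.2, -19.7]
ft_force: [0.5, 0.1, 0.4]
finger_gap: 46.0
```

```bash
python3 - <<'E'
from bench import *
import cv2,numpy as np
s=sense();print(s["clock"],s["eef_pos"],s["ee_rot"],s["ft_force"],s["finger_gap"],s["qpos"])
for n in ["wrist","side"]:
    c=capture(n);im=c["color"][:,:,::-1]
    if n=="side": im=cv2.resize(im[120:300,200:480],None,fx=2.8,fy=2.8,interpolation=cv2.INTER_CUBIC)
    cv2.imwrite(f"pics/{n}2.png",im);np.savez(n+"2.npz",**c)
E
```

```text
8.65 [485.24036913  17.83252413 104.01830924] [-179.89818864  -20.1507387   -19.71396277] [0.50162986 0.06725459 0.4349068 ] 45.99889568427571 [  1.55519646 -25.35738367 129.31551878  -8.41552922  57.41023177
 114.62581659]
```

View pics/wrist2.png

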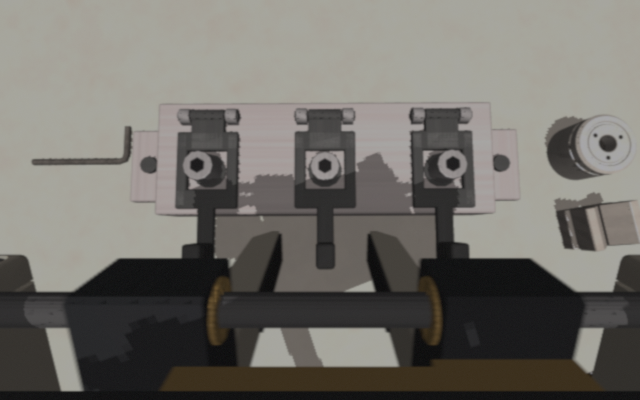

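View pics/side2.png

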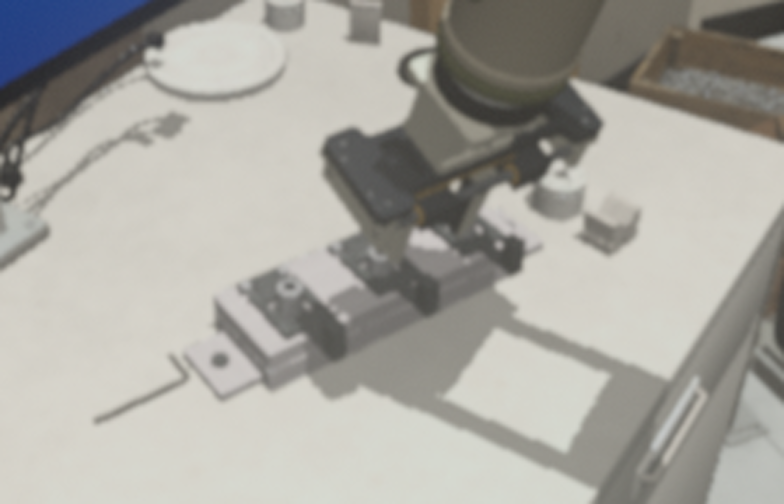

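The wrist view shows tab b at (325,248), centred between the fingers at columns 275 and 375. All caps are shut and nothing has been disturbed.

```bash
python3 - <<'E'
from h import *
W=dict(np.load("wrist2.npz"))
a=np.radians(-19.65);X=np.array([np.cos(a),np.sin(a)]);Y=np.array([-np.sin(a),np.cos(a)])
for u,v,z in[(325.5,246,72),(325.5,265,40+0),(317,246,72),(334,246,72),(325,166,59),(197,165,64),(452,163,64)]:
    p=ray(W,u,v,z);d=p[:2]-[534.2,-.6];print(p.round(1),"rail",(d@X).round(1),(d@Y).round(1))
E
```

```text
[484.1  17.8  72. ] rail -53.4 0.4
[469.7  22.8  40. ] rail -68.6 0.4
[485.9  22.8  72. ] rail -53.4 5.8
[482.3  12.7  72. ] rail -53.4 -4.9
[5.342e+02 1.000e-01 5.900e+01] rail -0.2 0.7
[562.7  80.3  64. ] rail -0.4 85.7
[506.8 -79.6  64. ] rail 0.7 -83.6
```

Emit:
arm_command(moves=[[0,0,0,-0.9,0,2.0,0.6],[0,0,0,-1.6,0,4.0,0.6],[0,0,0,-2.1,0,5.4,0.6],[0,0,0,-2.25,0,5.8,0.6],[0,0,0,-2.25,0,5.8,0.6],[0,0,0,-2.25,0,5.8,0.0],[0,0,0,-2.25,0,5.8,0.0],[0,0,0,-2.25,0,5.8,0.0],[0,0,0,-2.25,0,5.8,0.0],[0,0,0,-2.25,0,5.8,0.0]], force=25)

```text
clock: 10.0
eef_pos: [482.3, 18.2, 39.6]
ee_rot: [-180.0, -20.0, -19.7]
ft_force: [-0.1, 4.4, 0.0]
finger_gap: 11.9
```

Emit:
arm_command(moves=[[0,0,0,0,0,0,0],[0,0,0,0,0,0,0]])

```text
clock: 10.25
eef_pos: [482.3, 18.2, 39.5]
ee_rot: [-180.0, -20.0, -19.7]
ft_force: [0.7, 3.2, -0.0]
finger_gap: 12.1
```

Gap of 12 mm matches the tab width, so it is held. Now the arc rows about the hinge.

```bash
python3 -c "
import numpy as np
r=np.array([-95.2,-4.5]);t=np.radians(20);X=np.array([np.cos(t),np.sin(t)]);Z=np.array([np.sin(t),-np.cos(t)])
for d in[3,8,13,18,23,28,33,38,42,45]:
    f=np.radians(d);c,s=np.cos(f),np.sin(f);q=np.array([r[0]*c+r[1]*s,r[1]*c-r[0]*s])-r
    print(d,(q@X/10).round(2),(q@Z/10).round(2))
"
```

```text
3 0.16 -0.47
8 0.48 -1.24
13 0.87 -1.97
18 1.32 -2.67
23 1.83 -3.33
28 2.4 -3.94
33 3.01 -4.5
38 3.67 -5.0
42 4.23 -5.36
45 4.67 -5.6
```

Emit:
arm_command(moves=[[0,-3,0,0.16,0,-0.47,0],[0,-8,0,0.48,0,-1.24,0],[0,-13,0,0.87,0,-1.97,0],[0,-18,0,1.32,0,-2.67,0],[0,-18,0,1.32,0,-2.67,0]])

```text
clock: 10.88
eef_pos: [485.6, 17.1, 69.2]
ee_rot: [-180.0, -1.9, -19.7]
ft_force: [-2.1, 6.3, 4.9]
finger_gap: 12.3
```

```bash
python3 -c "
import numpy as np
r=np.array([-95.2,-4.5]);t=np.radians(2);X=np.array([np.cos(t),np.sin(t)]);Z=np.array([np.sin(t),-np.cos(t)])
def p(d):
    f=np.radians(d);c,s=np.cos(f),np.sin(f);return np.array([r[0]*c+r[1]*s,r[1]*c-r[0]*s])
for d in[23,28,33,38,42,45]:
    q=p(d)-p(18);print(d-18,(q@X/10).round(2),(q@Z/10).round(2))
"
```

```text
5 0.28 -0.78
10 0.63 -1.54
15 1.04 -2.26
20 1.52 -2.94
24 1.94 -3.46
27 2.28 -3.82
```

Emit:
arm_command(moves=[[0,-5,0,0.28,0,-0.78,0],[0,-10,0,0.63,0,-1.54,0],[0,-15,0,1.04,0,-2.26,0],[0,-20,0,1.52,0,-2.94,0],[0,-24,0,1.94,0,-3.46,0],[0,-27,0,2.28,0,-3.82,0],[0,-27,0,2.28,0,-3.82,0],[0,-27,0,2.28,0,-3.82,0]])

```text
clock: 11.88
eef_pos: [504.6, 10.4, 107.6]
ee_rot: [180.0, 25.1, -19.7]
ft_force: [-1.6, 5.7, 2.7]
finger_gap: 11.7
```

```bash
python3 - <<'E'
from bench import *
import cv2,numpy as np
s=sense();print(s["clock"],s["eef_pos"],s["ee_rot"],s["ft_force"],s["finger_gap"],s["qpos"])
for n in ["wrist","side"]:
    c=capture(n);im=c["color"][:,:,::-1]
    if n=="side": im=cv2.resize(im[120:300,200:480],None,fx=2.8,fy=2.8,interpolation=cv2.INTER_CUBIC)
    cv2.imwrite(f"pics/{n}3.png",im);np.savez(n+"3.npz",**c)
E
```

```text
11.875 [504.5707475   10.40531582 107.58610833] [179.99409561  25.10160489 -19.6770181 ] [-1.6210785   5.68845461  2.69769854] 11.69921124286434 [ -8.26629906  22.1744341   83.68708444   4.8656952   98.77331207
 101.10135139]
```

View pics/wrist3.png

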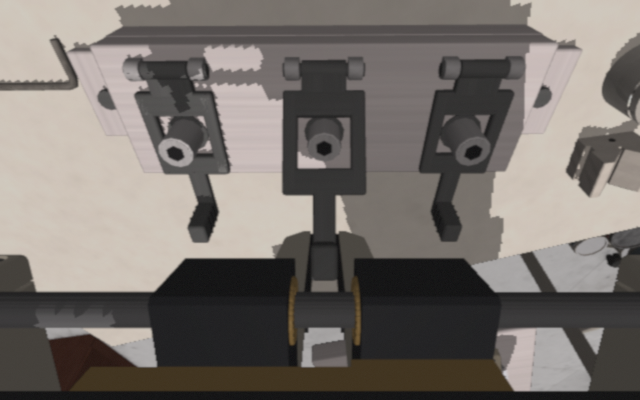

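View pics/side3.png

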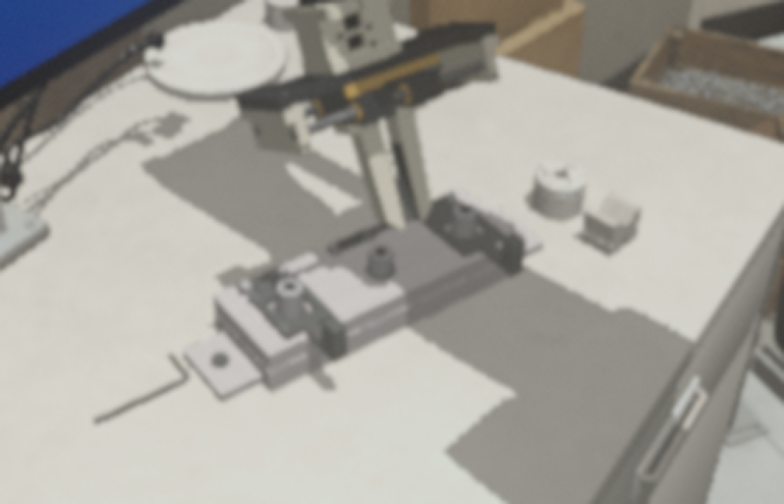

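The wrist view shows cap b raised with its tab between the pads at (323,262); caps a and c lie shut. The side view shows the middle bolt bared at (380,262) and nothing disturbed. I'll check the cap angle from depth, then hand in.

```bash
python3 - <<'E'
from bench import *
from h import *
W=dict(np.load("wrist3.npz"));a=np.radians(-19.65);X=np.array([np.cos(a),np.sin(a)])
def P(u,v):
    D=W["depth"][v,u];q=W["R"].T@(D*np.array([(u-W["cx"])/W["fx"],(v-W["cy"])/W["fy"],1])-W["t"]);return (q[:2]-[534.2,-.6])@X,q[2]
for n,us in(("b",(290,358)),("b",(291,357))):
    pts=np.array([P(u,v) for u in us for v in range(105,187,4)]);k=np.polyfit(pts[:,0],pts[:,1],1);print(n,np.degrees(np.arctan(k[0])),np.abs(pts[:,1]-np.polyval(k,pts[:,0])).max())
print("tops a,c",P(203,222),P(447,222),P(220,160),P(430,160))
s=sense();print(s["dq"].round(2),s["finger_gap"],s["ft_force"])
hand_in()
E
```

```text
b -44.90409815603437 2.6165315551937596
b -44.38165392176081 2.3816038827889017
tops a,c (np.float64(-52.83649385727937), np.float64(66.16535391605406)) (np.float64(-51.84326192173968), np.float64(67.2824504288183)) (np.float64(-16.985897735950918), np.float64(45.8232323148026)) (np.float64(-16.640397834010695), np.float64(46.48315566559061))
[-0.   -0.25  0.25  0.   -0.11  0.03] 11.921672974438001 [-0.94036794  5.30575244  1.20805986]
the job is handed in; nothing more can be done
```

The middle bolt (b) is the loose one. I lifted its cap by the tab to about 45° and handed the job in while still holding it there.

- **Tapping:** I tapped all three bolts with the caps shut, each to about 20 N. Bolts a and c stopped hard with their tops at about 64.1 mm, down 2 mm from 66. Bolt b sank to 59.1 mm, a drop of 7 mm.
- **Cap b:** My last depth check put it at about 44–45°. The finger gap was 12 mm, which matches the tab's width, so the grip was holding. The wrist force was only about 5 N.
- **Caps a and c:** Their plates measured about 46 mm high, so they are still shut (47 mm is nominal).
- **Things beside the rail:** The hex key, housing and V-block look undisturbed in the pictures; I did not measure them again after moving the arm.

The first position estimates from the top and side cameras differed by about 4–5 mm. The wrist camera settled it. No later check failed or disagreed. The clock stood at about 12 s of the 43 s allowed.

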